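# Slide the carving board into its notches and bolt it

## Task

Nothing is to be gripped or lifted here: with a fingertip, push the plywood board that carries the limestone blank along the jig's rails, slowly and without forcing it, until you feel it drop into the locating notches. Then push the steel bolt by its knob, fully home over the board's front end, to lock it, and take your hand away. Leave the other things on the bench where they are.

Things in the scene. Friction and masses are not known exactly. Their poses are not given: they have to be found in the camera images.
- jig: Fixed jig: plywood base 340 (its x) by 150 (its y) by 12 mm, aluminium runners along x, tops 40 mm above the bench. Origin: centre of its underside. The board slides to the jig's +x. Side lips (inner faces y = +-62 mm, tops 60 mm up) guide it with 2 mm play; open at both ends, no end stop. Bolt block on the +y side: x 95 to 145, y 68 to 128, 61 mm high.
- notch (a point): Centre of one locating notch, level with the runner tops (jig x = 130, y = 50 mm). Four notches, each 21 mm long (x) and 7 mm deep: in the outer runners (y = +-50 mm) at x = 130 mm, in the inner ones (y = +-26 mm) at x = 10 mm. Only the notches' far walls stop the board.
- board: Plywood board 160 (x) by 120 (y) by 18 mm on four feet 9 mm high, a limestone blank (95 by 95 by 28 mm) fixed on top, its last 50 mm at the +x end bare. 0.4 to 0.8 kg. Origin: centre, level with the feet's undersides; 40 mm above the bench while sliding, 33 when dropped. Axes as the jig's. Starts 60 to 130 mm short of home; slides at 2 to 6 N. Push at 50 mm/s at most: fast it can jump the notches.
- push_edge (a point): Middle of the board's rear (-x) end face, the edge to push: 80 mm behind the board's origin and 18 mm above it; the face is 120 mm wide and 18 mm high. The feet (14 mm long; front pair x = +60, y = +-50 mm, rear pair x = -60, y = +-26 mm) all reach their own notches at the same moment, so the board drops level by 7 mm.
- home (a point): Point fixed on the jig, at x = 70 mm, y = 0, 33 mm above the bench: where the board's origin lies once all feet are down in their notches (with about 3.5 mm of play along x, 2 mm along y).
- bolt (a joint): Travel of a flat steel bolt (18 mm wide, 60 long, 10 thick, underside 62 mm above the bench) at the jig's x = 120 mm; it slides from the +y side towards -y. 0 open, 0.035 m fully home (a stop) with 25 mm of its nose over the board's bare front end. Starts at 0 to 0.004 m, stays where left, takes about 2 N. A board up on the runners meets it: shut early it bars the way.
- bolt_knob (a point): Centre of the top of the bolt's upright knob, a steel post 14 mm in diameter and 30 mm tall (72 to 102 mm above the bench). Open, it stands at x = 120 mm, y = 118 mm of the jig; it moves with the bolt. Push its +y side towards the jig's -y.
- tin: Bystander: open steel tin, 72 mm across, 85 mm tall, beside the jig's -y side. Origin: centre of its underside.
- offcut: Bystander: stepped limestone offcut, 75 by 50 by 55 mm, beside the jig's -y side. Origin: centre of its underside.
- brush: Bystander: wooden dust brush lying flat near the jig's +y side. Origin: on its underside.
- rubbing: Bystander: brick-coloured rubbing stone, 100 by 50 by 22 mm, beyond the jig's +x end. Origin: centre of its underside.
Not all that is in view belongs to the job. There is more than one size of the board; the job needs the smallest.

How it is judged:
On the way, in this order (a step that is already met when the one before it is completed fails the run):
1. the board has dropped level into its notches (z of board in the frame of home below 0.0025 m and horizontal distance between board and home below 0.007 m and angle between board's own z axis and vertical below 0.025 rad and value of joint bolt below 0.015 m), for 0.2 s.
2. the bolt is pushed home over the board (value of joint bolt above 0.031 m), for 0.1 s.
At the end, for the whole second after the job is handed in: The board lies at rest and level (within 0.025 rad) with its origin within 7 mm of the home point in plan and no more than 2.5 mm above it, and the bolt stands beyond 31 mm of its 35 mm travel. The board dropped in before the bolt was pushed over (z of board in the frame of home below 0.0025 m and horizontal distance between board and home below 0.007 m and angle between board's own z axis and vertical below 0.025 rad and linear speed of board below 0.01 m/s and value of joint bolt above 0.031 m); the robot touches nothing.
It fails at once if the board is lifted off the runners (12 mm or more above sliding height) (z of board in the frame of home above 0.019 m).
It fails at once if the board is tipped up (angle between board's own z axis and vertical above 0.2 rad).
It fails at once if the board is forced: pushed with more than 40 N (contact force between the fingers and board above 40 N).
It fails at once if a bystander is moved by more than 30 mm (distance of any of tin, offcut, brush, rubbing from where it was at the start of the episode above 0.03 m).
It also fails if it takes over 48 s, if anything falls off the work surface, if the arm or the gripper's body presses on something with over 40 N, if the wrist force passes 120 N, or if a joint passes its speed limit or range.

## Robot

A 7-joint arm with a two-finger parallel gripper is mounted at the origin on the work surface. World frame = base frame: x ahead of the robot, y to its left, z up, the work surface at z = 0. Lengths are in m, angles in rad, forces in N, time in s.
With the tool pointing down it reaches from about 0.425 to 0.925 m from the base axis. Payload 6.8 kg.
Tool frame: the origin (TCP) lies on the centre line of the jaws, within the pads' length; the fingertips stand 17 mm ahead of it and the grasp point (between the pads) lies 2 mm behind it; z points along the fingers, y is the line along which they close (so a half turn about z gives the same grasp; the last joint's range is limited). The gripper opens to 88 mm and grips with 3 to 60 N. Pads are 20 mm wide; open, the fingers measure 115 mm over their backs; the gripper's body (75 mm by 178 mm) begins 61 mm behind the grasp point.
Start: joints at [-1.448, 0.477, 0.022, 1.555, -0.011, 1.109, -0.083], TCP at [0.154, 0.657, 0.24] pointing down, gripper open.
Joint ranges: [-2.96, 2.96], [-0.34, 2.1], [-1.41, 1.46], [0.24, 2.44], [-1.37, 4.51], [0.17, 1.92], [-2.96, 2.96]. Speed limits (rad/s): [2.39, 2.39, 3.14, 3.14, 3.14, 3.14, 3.14].

## Interface

Orientations are given as a unit quaternion [x, y, z, w].
In Python, from bench import r gives the robot as it stands.
- The arm moves only by the tool servo_tool, never from a script. Its argument "deltas" is a list of rows, each a list of 4 numbers: the shift along the world's x, y, z in m, then the turn about the world's z in degrees. In form: [[dx, dy, dz, yaw], ...]. A call has 1 to 10 rows; each row shifts and turns the commanded pose from where the row before left it; what a row does not reach is not made up. A row lasts 1/8 s, in which the tool goes at most 62.5 mm and 10.7 degrees, less where a joint would pass 70% of its speed; a pose out of reach is approached as far as the arm can. A call is refused whole if a number of a shift passes 0.0625 or a number of a turn 10.7, either way. A call with a gripper value outside its range is refused whole. "fingers" is the opening, from 0 (shut) to 1 (fully open), set as the call begins (left out, the last holds). The fingers move at their own pace and stop on an object; "squeeze" is the grip in N (left out, the last holds). Time passes only in rows, so rows that do not move let the fingers close. It gives the time, the measured TCP pose, the force, the opening and the grip force at its end, in the units of the state.
- r.read_state(): the state, without advancing time (a new reading comes with each control period).
- r.read_camera(name): name is "side" or "top" or "wrist"; returns the picture (384x512x3 uint8, red, green, blue); there is no depth.
- r.calibration(name): a dict with "fx", "fy", "cx", "cy" (pixels), "distortion" ([k1, k2, p1, p2, k3] as OpenCV has them; the pictures are not rectified), "extrinsics" (4x4, takes a point from camera to world coordinates). Camera axes: x right, y up, looking along -z (the intrinsics and any distortion apply to the point x, -y, -z); pixel columns grow to the right and rows downward; lengths in m; the calibration is good to about 2 mm. A picture is of the moment at which its call begins: read the wrist's pose just before it. calibration takes no time and is no camera call; for the wrist camera it gives the pose at the moment of the call.
- r.hand_in(): hands the job in; it is judged then, once.
Trained networks look in the newest picture that a camera, given by its name, has taken for a name from the list of things; names that differ only in an ending like _2 or _b are one class to them, and where a whole thing is asked for, a point or a joint stands for the part that bears it (a point fixed in the world has none). Each returns a list of dicts, best first, with "conf" (0 to 1); they miss things now and then, are a little off and sometimes report something else, mostly with a low value. They report only what shows in the picture. A call takes as long as a camera call. They do not tell look-alikes from the thing itself.
- r.silhouettes(camera, name): "pixels" (384x512 bool, what is visible of it) and "box" ([left, top, width, height] in pixels, round what is visible of it).
The state is a dict: "time_s": time; "joint_positions": joint angles; "qd": joint speeds; "joint_torque": joint torques, N m; "position": TCP position; "orientation": TCP orientation; "wrist_force": force on the tool from outside, world axes, zero at the start; "ft_torque": the same for the moment, N m; "width": finger opening in m; "gripper_force": force on a finger pad.
Only numpy, scipy, OpenCV 4.12 (cv2) and the standard library are available. Lean on these libraries where they do the work, as an engineer would, in place of code of your own. Each camera call takes 0.05 s, during which the arm holds its last target. There are 200 camera calls.

## Working session

There is one attempt and no reset: what is moved stays moved. The work goes in short steps, Python scripts to look and compute and a tool call to move; the robot and the scene stay as the last step left them, time stands still between calls to the robot, and variables do not carry over. Pictures are saved under pics/ and viewed, at most 10 in all, crops included, and the job is handed in when it is done.

Besides the shell and the picture viewer there is one more tool, called by a JSON object that holds its "api" and its "payload", one argument or row to a line. servo_tool: Moves the arm, as the interface text tells. Its arguments: {"type":"object","properties":{"deltas":{"type":"array","items":{"type":"array","items":{"type":"number"}}},"fingers":{"type":"number"},"squeeze":{"type":"number"}},"required":["deltas"]}

```bash
mkdir -p pics; ls; python3 - <<'E'
from bench import r
import cv2,numpy as np
s=r.read_state();print(s['time_s'],s['position'],s['orientation'],s['width'])
for c in ['top','side']:
    im=r.read_camera(c);cv2.imwrite(f'pics/{c}0.png',cv2.cvtColor(im,cv2.COLOR_RGB2BGR))
    k=r.calibration(c);print(c,k)
    for n in ['jig','board','bolt','tin','offcut','brush','rubbing']:
        print(n,[(round(d['conf'],2),d['box'],int(d['pixels'].sum())) for d in r.silhouettes(c,n)])
E
```

```text
pics
0.0 [0.15426801 0.65654395 0.23867505] [ 1.15141277e-01  9.93348706e-01 -9.11955792e-04 -6.07931247e-05] 0.08826043624119173
top {'fx': 378.0260488864984, 'fy': 378.0260488864984, 'cx': 252.87151766087248, 'cy': 188.94595605490517, 'distortion': array([-0.11949982,  0.        ,  0.        ,  0.        ,  0.        ]), 'extrinsics': array([[ 0.0194413 ,  0.98581557, -0.16670244,  0.39998883],
       [-0.99964396,  0.02221367,  0.01478205, -0.00348972],
       [ 0.01827545,  0.16635571,  0.98589644,  0.91730347],
       [ 0.        ,  0.        ,  0.        ,  1.        ]])}
jig [(0.89, [179.6, 134.6, 144.3, 87.1], 5465), (0.74, [248.2, 226.4, 82.8, 17.7], 1056)]
board [(0.93, [340.6, 122.4, 107.4, 105.0], 5905), (0.87, [97.5, 229.4, 110.0, 121.9], 6932), (0.56, [214.1, 138.8, 71.6, 56.1], 3525), (0.48, [189.8, 195.8, 14.2, 21.4], 191)]
bolt [(0.59, [194.5, 199.7, 9.1, 15.8], 156)]
tin [(0.76, [256.1, 89.3, 30.1, 37.6], 914)]
offcut [(0.86, [198.7, 95.6, 36.7, 29.6], 732)]
brush [(0.69, [247.1, 226.8, 83.5, 16.1], 994), (0.3, [193.2, 199.3, 10.5, 16.9], 195)]
rubbing [(0.6, [118.7
[... 376 characters left out ...]
096102],
       [-0.32721646,  0.51895457, -0.78969332, -0.76738193],
       [ 0.01091875,  0.8377197 ,  0.54599129,  0.61124629],
       [ 0.        ,  0.        ,  0.        ,  1.        ]])}
jig [(0.96, [211.5, 168.5, 115.7, 101.8], 4422), (0.73, [239.0, 178.8, 68.4, 45.9], 2131)]
board [(0.92, [238.1, 179.4, 70.4, 44.9], 2065), (0.84, [100.5, 155.7, 92.9, 60.7], 3497), (0.71, [265.1, 256.8, 141.2, 121.7], 9339)]
bolt [(0.58, [214.7, 168.4, 15.5, 18.9], 170)]
tin [(0.77, [317.4, 185.9, 27.9, 35.5], 942)]
offcut [(0.86, [293.9, 176.4, 34.0, 25.6], 529)]
brush [(0.61, [207.2, 223.9, 38.3, 60.5], 888)]
rubbing [(0.59, [215.0, 170.6, 16.9, 13.0], 115), (0.58, [227.2, 157.0, 35.7, 21.6], 446)]
```

```bash
python3 - <<'E'
import cv2
for c in ['top']:
    im=cv2.imread(f'pics/{c}0.png');cv2.imwrite(f'pics/{c}0b.png',cv2.resize(im[70:260,90:350],None,fx=3,fy=3,interpolation=cv2.INTER_CUBIC))
E
```

```text
(no output)
```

View pics/top0b.png

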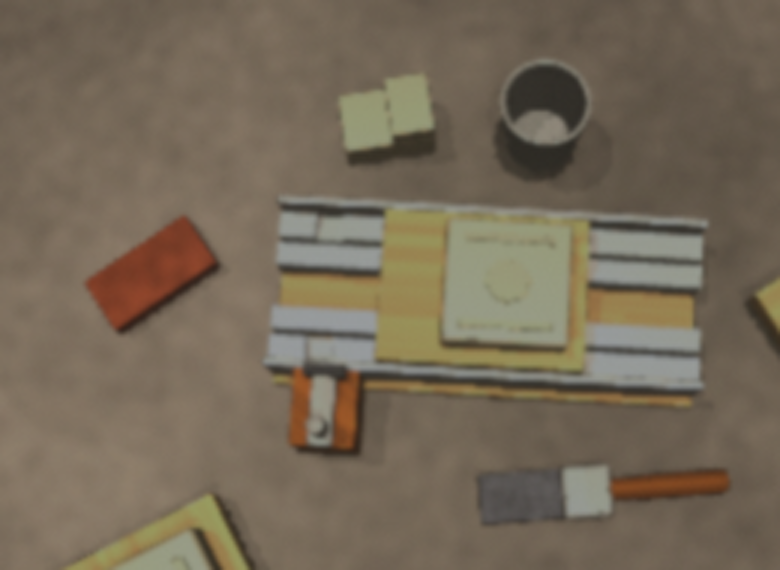

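View pics/side0.png

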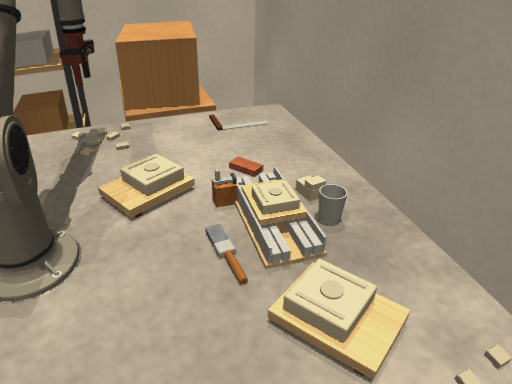

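The jig runs right to left in the top picture, so its +x is roughly world +y. The small board sits on it, with plywood corners at crop (385,210), (588,220), (583,370) and (375,360). The bolt knob is at crop (317,425). The two larger boards lie off the jig. Next I fit the poses.

```bash
cat > h.py <<'E'
from bench import r
import cv2,numpy as np
from scipy.optimize import least_squares
def proj(P,k):
    E=np.linalg.inv(k['extrinsics']);p=np.atleast_2d(P)@E[:3,:3].T+E[:3,3]
    K=np.array([[k['fx'],0,k['cx']],[0,k['fy'],k['cy']],[0,0,1]])
    return cv2.projectPoints((p*[1,-1,-1])[:,None],np.zeros(3),np.zeros(3),K,k['distortion'])[0][:,0]
def tf(q,P):
    c,s=np.cos(q[2]),np.sin(q[2]);P=np.atleast_2d(P)/1000.
    return np.c_[q[0]+c*P[:,0]-s*P[:,1],q[1]+s*P[:,0]+c*P[:,1],P[:,2]]
def fit(P,uv,k,q0):
    f=least_squares(lambda q:(proj(tf(q,P),k)-uv).ravel(),q0,loss='soft_l1',x_scale=[.01,.01,.01]);return f.x,(proj(tf(f.x,P),k)-uv)
E
python3 - <<'E'
from h import *
k=r.calibration('top')
f=lambda a:np.array(a)/3.+[90,70]-1/3.
P=[[170,-68,60],[-170,-68,60],[-170,68,60],[170,68,60],[95,128,61],[145,128,61],[-170,75,12]]
q,e=fit(P,f([[280,198],[707,222],[702,388],[265,365],[357,450],[290,447],[690,404]]),k,[.5,0,1.57]);print('jig',q,e.round(1).tolist())
B=[[80,-60,67],[-80,-60,67],[-80,60,67],[80,60,67]]
b,e=fit(B,f([[385,210],[588,220],[583,370],[375,360]]),k,[.5,0,1.57]);print('board',b,e.round(1).tolist())
R=lambda d:(np.array([[np.cos(q[2]),np.sin(q[2])],[-np.sin(q[2]),np.cos(q[2])]])@d)*1000
print('board in jig',R(b[:2]-q[:2]))
n,e=fit([[0,0,102]],f([[317,425]]),k,[.4,.1,0]);print('knob',n,R(n[:2]-q[:2]))
for nm,p in dict(push=[-80-60,0,58],home=[70,0,33],knob=[120,118,102]).items():print(nm,tf(q,[p]))
print(tf(b,[[-80,0,58]]))
s=r.calibration('side')
print('side proj base corners+knob',proj(tf(q,[[-170,75,12],[-170,-75,12],[170,-68,60],[120,118,102]]),s))
np.save('q.npy',q)
E
```

```text
jig [ 0.59724766 -0.01488748  1.54213551] [[-0.7, -0.5], [0.3, -1.1], [1.2, 0.3], [-0.6, 0.6], [-0.5, -0.1], [-0.1, -0.2], [1.1, 0.6]]
board [ 0.59736862 -0.01000764  1.54377726] [[-0.4, -0.4], [0.3, -0.3], [0.4, 0.3], [-0.4, 0.2]]
board in jig [4.88130269 0.01893619]
knob [0.48585227 0.10799166 0.        ] [119.6364286  114.87097406]
push [[ 0.5932357  -0.15482998  0.058     ]]
home [[0.59925364 0.05508377 0.033     ]]
knob [[0.48273495 0.10844475 0.102     ]]
[[ 0.59520735 -0.08997844  0.058     ]]
side proj base corners+knob [[264.80625254 266.29497612]
 [326.17646208 252.93515757]
 [273.91845443 166.40592962]
 [214.77193786 170.91758008]]
```

{"api": "servo_tool", "payload": {
  "deltas": [
    [0.05,-0.035,0,0],
    [0.05,-0.035,0,0],
    [0.05,-0.035,0,2],
    [0.05,-0.035,0,2],
    [0.05,-0.035,0,2],
    [0.05,-0.035,0,2],
    [0.014,-0.055,0,2],
    [0.014,-0.055,0,1.5],
    [0.014,-0.055,0,0],
    [0.014,-0.055,0,0]
  ],
  "fingers": 0
}}

```text
time_s: 2.05
position: [0.5108, 0.2253, 0.24]
orientation: [0.015, 1.0, 0.0, 0.0]
wrist_force: [1.0, 0.2, 0.6]
width: 0.0002
gripper_force: 0.0
```

{"api": "servo_tool", "payload": {
  "deltas": [
    [0.014,-0.055,0,0],
    [0.014,-0.055,0,0],
    [0.014,-0.055,0,0],
    [0.014,-0.055,0,0],
    [0.014,-0.055,0,0],
    [0.014,-0.055,0,0],
    [0,-0.04,0,0],
    [0,0,0,0],
    [0,0,0,0]
  ]
}}

```text
time_s: 3.18
position: [0.5945, -0.142, 0.2396]
orientation: [0.015, 1.0, 0.0, -0.0]
wrist_force: [0.4, 0.4, -0.4]
width: 0.0006
gripper_force: 0.0
```

{"api": "servo_tool", "payload": {
  "deltas": [
    [0,0,-0.04,0],
    [0,0,-0.04,0],
    [0,0,-0.04,0],
    [0,0,-0.03,0],
    [0,0,-0.015,0],
    [0,0,-0.006,0],
    [0,0,0,0]
  ]
}}

```text
time_s: 4.05
position: [0.595, -0.1425, 0.0693]
orientation: [0.015, 1.0, 0.0, 0.0]
wrist_force: [0.3, -0.1, 0.7]
width: 0.0004
gripper_force: 0.0
```

```bash
python3 - <<'E'
from h import *
im=cv2.cvtColor(r.read_camera('side'),cv2.COLOR_RGB2BGR)
cv2.imwrite('pics/s1.png',cv2.resize(im[120:300,180:380],None,fx=3,fy=3,interpolation=cv2.INTER_CUBIC))
E
```

```text
(no output)
```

View pics/s1.png

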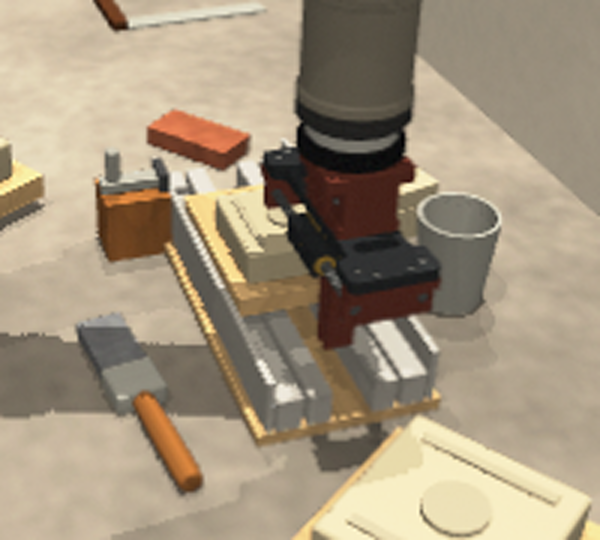

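The fingertips are behind the board's rear face and centred between the runners (about (335,340) in the crop). I'll push slowly from here.

{"api": "servo_tool", "payload": {
  "deltas": [
    [0,0.008,0,0],
    [0,0.008,0,0],
    [0,0.008,0,0],
    [0,0.004,0,0],
    [0,0.003,0,0],
    [0,0.003,0,0],
    [0,0.003,0,0],
    [0,0.003,0,0],
    [0,0.003,0,0],
    [0,0.003,0,0]
  ]
}}

```text
time_s: 5.35
position: [0.5943, -0.0976, 0.0687]
orientation: [0.015, 1.0, -0.0, 0.0]
wrist_force: [0.6, -2.4, -0.9]
width: 0.0001
gripper_force: 1.3
```

{"api": "servo_tool", "payload": {
  "deltas": [
    [0,0.004,0,0],
    [0,0.004,0,0],
    [0,0.004,0,0],
    [0,0.004,0,0],
    [0,0.004,0,0]
  ]
}}

```text
time_s: 5.98
position: [0.5944, -0.0766, 0.0687]
orientation: [0.015, 1.0, -0.0, -0.0]
wrist_force: [-0.5, -1.5, -1.0]
width: 0.0002
gripper_force: 1.3
```

{"api": "servo_tool", "payload": {
  "deltas": [
    [0,0.003,0,0],
    [0,0.003,0,0],
    [0,0.003,0,0],
    [0,0.003,0,0],
    [0,0.003,0,0],
    [0,0.003,0,0],
    [0,0.003,0,0]
  ]
}}

```text
time_s: 6.85
position: [0.5944, -0.0557, 0.0687]
orientation: [0.015, 1.0, -0.0, -0.0]
wrist_force: [-0.2, -3.4, -0.7]
width: 0.0003
gripper_force: 1.3
```

{"api": "servo_tool", "payload": {
  "deltas": [
    [0,0.002,0,0],
    [0,0.002,0,0],
    [0,0.002,0,0],
    [0,0.002,0,0]
  ]
}}

```text
time_s: 7.35
position: [0.5944, -0.0478, 0.0686]
orientation: [0.015, 1.0, -0.0, -0.0]
wrist_force: [0.1, -3.3, -0.3]
width: 0.0003
gripper_force: 1.3
```

{"api": "servo_tool", "payload": {
  "deltas": [
    [0,0.002,0,0],
    [0,0.002,0,0],
    [0,0.001,0,0]
  ]
}}

```text
time_s: 7.72
position: [0.5944, -0.0427, 0.0687]
orientation: [0.015, 1.0, 0.0, -0.0]
wrist_force: [-0.2, -3.5, -0.6]
width: 0.0005
gripper_force: 1.3
```

{"api": "servo_tool", "payload": {
  "deltas": [
    [0,0.002,0,0],
    [0,0.002,0,0]
  ]
}}

```text
time_s: 7.98
position: [0.5945, -0.0388, 0.0686]
orientation: [0.015, 1.0, 0.0, 0.0]
wrist_force: [0.1, -3.8, -1.2]
width: 0.0003
gripper_force: 1.3
```

{"api": "servo_tool", "payload": {
  "deltas": [
    [0,0.002,0,0]
  ]
}}

```text
time_s: 8.1
position: [0.5945, -0.0367, 0.0687]
orientation: [0.015, 1.0, 0.0, 0.0]
wrist_force: [1.1, -2.9, -1.0]
width: 0.0005
gripper_force: 1.3
```

{"api": "servo_tool", "payload": {
  "deltas": [
    [0,0.002,0,0]
  ]
}}

```text
time_s: 8.22
position: [0.5944, -0.0345, 0.0687]
orientation: [0.015, 1.0, 0.0, 0.0]
wrist_force: [-0.2, -2.3, -2.0]
width: 0.0002
gripper_force: 1.4
```

{"api": "servo_tool", "payload": {
  "deltas": [
    [0,0.001,0,0]
  ]
}}

```text
time_s: 8.35
position: [0.5944, -0.0338, 0.0687]
orientation: [0.015, 1.0, -0.0, 0.0]
wrist_force: [-0.3, -2.2, -1.2]
width: 0.0005
gripper_force: 1.5
```

{"api": "servo_tool", "payload": {
  "deltas": [
    [0,0.001,0,0]
  ]
}}

```text
time_s: 8.48
position: [0.5945, -0.0331, 0.0687]
orientation: [0.015, 1.0, -0.0, 0.0]
wrist_force: [0.7, -3.1, -0.5]
width: 0.0002
gripper_force: 1.5
```

{"api": "servo_tool", "payload": {
  "deltas": [
    [0,0.001,0,0]
  ]
}}

```text
time_s: 8.6
position: [0.5945, -0.0321, 0.0687]
orientation: [0.015, 1.0, -0.0, 0.0]
wrist_force: [0.2, -3.1, 0.2]
width: 0.0004
gripper_force: 1.5
```

```bash
python3 - <<'E'
from h import *
im=cv2.cvtColor(r.read_camera('side'),cv2.COLOR_RGB2BGR)
q=np.load('q.npy');k=r.calibration('side')
x0,y0,f=215,155,6
o=cv2.resize(im[y0:y0+100,x0:x0+130],None,fx=f,fy=f,interpolation=cv2.INTER_CUBIC)
for z,c in((60,(0,0,255)),(67,(255,0,0))):
    p=((proj(tf(q,[[-10,-60,z],[150,-60,z],[150,60,z],[-10,60,z]]),k)-[x0,y0]+.5)*f).astype(int)
    cv2.polylines(o,[p],True,c,1)
cv2.imwrite('pics/s2.png',o)
E
```

```text
(no output)
```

View pics/s2.png

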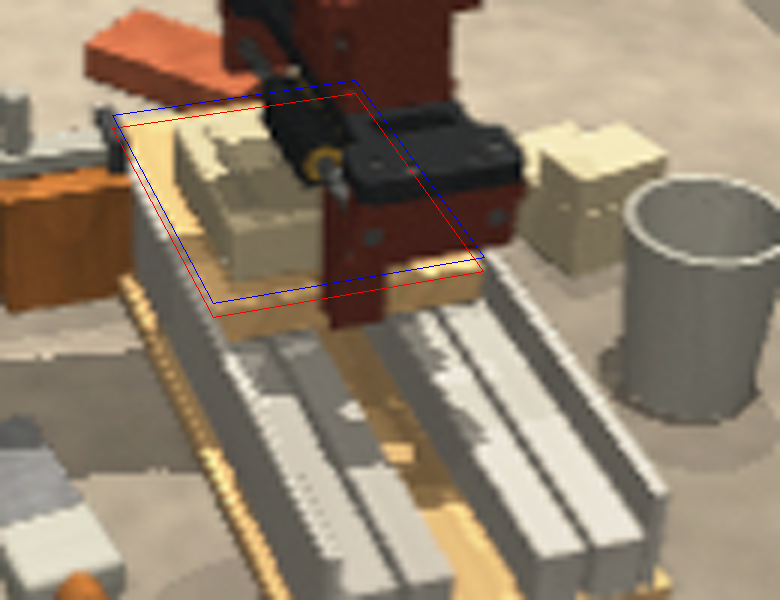

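The rear edge, from (225,310) to (480,268), is near the home outline. Most of the rear face still shows above the runners, so the board has not clearly dropped. I'll keep pushing in 1–2 mm steps.

{"api": "servo_tool", "payload": {
  "deltas": [
    [0,0.001,0,0],
    [0,0.001,0,0]
  ]
}}

```text
time_s: 8.9
position: [0.5945, -0.0299, 0.0687]
orientation: [0.015, 1.0, -0.0, 0.0]
wrist_force: [0.6, -4.2, -0.7]
width: 0.0005
gripper_force: 1.6
```

{"api": "servo_tool", "payload": {
  "deltas": [
    [0,0.001,0,0],
    [0,0.001,0,0]
  ]
}}

```text
time_s: 9.15
position: [0.5946, -0.0292, 0.0687]
orientation: [0.015, 1.0, -0.001, 0.0]
wrist_force: [1.7, -7.3, -0.9]
width: 0.0007
gripper_force: 3.7
```

{"api": "servo_tool", "payload": {
  "deltas": [
    [0,0.001,0,0],
    [0,0.001,0,0]
  ]
}}

```text
time_s: 9.4
position: [0.5946, -0.0291, 0.0688]
orientation: [0.016, 1.0, -0.002, 0.0]
wrist_force: [1.3, -11.3, -0.6]
width: 0.0006
gripper_force: 5.6
```

The force rose to 11 N with no further motion, so the board has stopped against something. I'll back off and look.

{"api": "servo_tool", "payload": {
  "deltas": [
    [0,-0.01,0,0],
    [0,-0.03,0,0],
    [0,-0.04,0,0],
    [0,-0.02,0.03,0],
    [0,0,0.05,0],
    [0,0,0.05,0],
    [0,0,0.04,0],
    [0,0,0,0]
  ]
}}

```text
time_s: 10.4
position: [0.5963, -0.1252, 0.2421]
orientation: [0.014, 1.0, 0.001, 0.003]
wrist_force: [0.5, 0.2, 0.1]
width: 0.0
gripper_force: 0.0
```

```bash
python3 - <<'E'
from h import *
im=cv2.cvtColor(r.read_camera('side'),cv2.COLOR_RGB2BGR)
q=np.load('q.npy');k=r.calibration('side')
x0,y0,f=205,155,6
o=cv2.resize(im[y0:y0+100,x0:x0+130],None,fx=f,fy=f,interpolation=cv2.INTER_CUBIC)
cv2.imwrite('pics/s3.png',o)
for z in(60,67):
    print(z,((proj(tf(q,[[-10,-60,z],[150,-60,z],[150,60,z],[-10,60,z]]),k)-[x0,y0]+.5)*f).astype(int).tolist())
E
```

```text
60 [[543, 271], [415, 93], [172, 128], [273, 317]]
67 [[544, 257], [415, 80], [172, 115], [273, 303]]
```

View pics/s3.png

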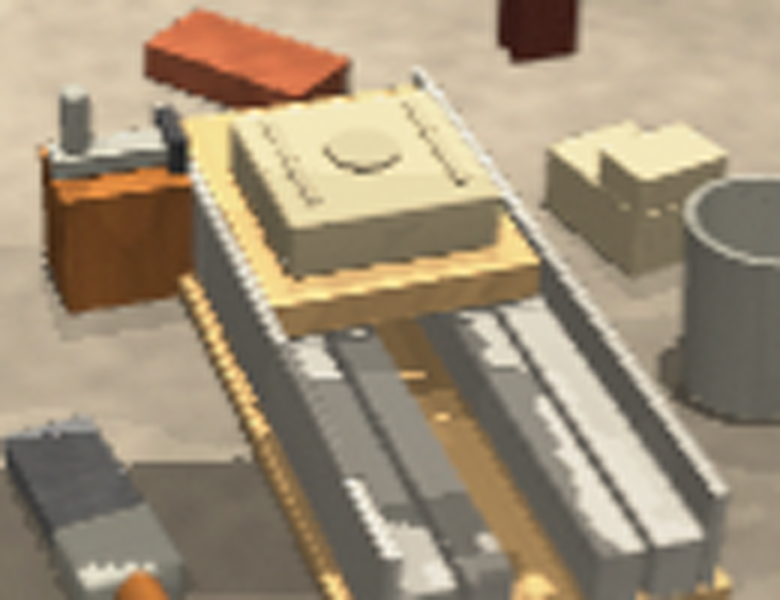

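```bash
python3 - <<'E'
from h import *
q=np.load('q.npy');k=r.calibration('side')
uv=np.array([[282,308],[540,265],[185,120]])/6.+[205,155]-.5
def g(v):return (proj(tf(q,[[v[0]-80,60,v[1]],[v[0]-80,-60,v[1]],[v[0]+80,60,v[1]]]),k)-uv).ravel()
f=least_squares(g,[70,60]);print('board x, top z',f.x,f.fun.round(1))
print(r.read_state()['position'])
im=cv2.cvtColor(r.read_camera('top'),cv2.COLOR_RGB2BGR)
cv2.imwrite('pics/t2.png',cv2.resize(im[125:225,165:295],None,fx=6,fy=6,interpolation=cv2.INTER_CUBIC))
E
```

```text
board x, top z [65.76520219 66.84157024] [-0.8  0.3  1.5 -0.3 -1.7  0.1]
[ 0.59501145 -0.12492604  0.23986675]
```

View pics/t2.png

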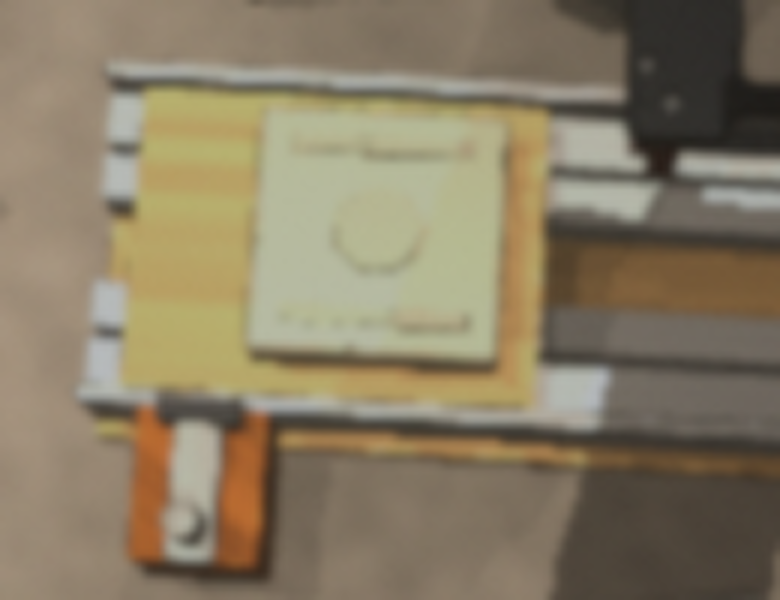

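```bash
python3 - <<'E'
from h import *
k=r.calibration('top')
f=lambda a:np.array(a)/6.+[165,125]-.5
for z in (60,67):
    b,e=fit([[80,-60,z],[-80,-60,z],[-80,60,z],[80,60,z]],f([[145,87],[548,103],[537,405],[122,388]]),k,[.6,.05,1.54])
    for q in (np.load('q.npy'),fit([[170,-68,60],[170,68,60],[145,128,61],[95,128,61]],f([[110,65],[80,398],[132,562],[262,568]]),k,[.6,0,1.54])[0]):
        c,s=np.cos(q[2]),np.sin(q[2]);d=b[:2]-q[:2];print(z,q.round(4),b.round(4),'in jig',(c*d[0]+s*d[1])*1e3,(-s*d[0]+c*d[1])*1e3,e.round(1).tolist())
E
```

```text
60 [ 0.5972 -0.0149  1.5421] [0.5994 0.0594 1.5514] in jig 74.28340646368937 -0.0731260027219665 [[-0.3, -0.0], [0.3, 0.0], [0.2, -0.0], [-0.1, -0.0]]
60 [ 0.5976 -0.0159  1.5375] [0.5994 0.0594 1.5514] in jig 75.25803012518013 0.6051593815813298 [[-0.3, -0.0], [0.3, 0.0], [0.2, -0.0], [-0.1, -0.0]]
67 [ 0.5972 -0.0149  1.5421] [0.5979 0.0589 1.5514] in jig 73.73053126000482 1.5034457226236555 [[-0.6, -0.2], [0.6, -0.2], [0.4, 0.2], [-0.4, 0.1]]
67 [ 0.5976 -0.0159  1.5375] [0.5979 0.0589 1.5514] in jig 74.69787948384787 2.17916086030476 [[-0.6, -0.2], [0.6, -0.2], [0.4, 0.2], [-0.4, 0.1]]
```

Top-camera fit: assuming a dropped board (top at z = 60) leaves smaller residuals, and jig x ≈ 74 against 69 mm travelled, at a hard stop. The bolt is a second check, since an undropped board would block it at about 10 mm. Moving to the knob.

{"api": "servo_tool", "payload": {
  "deltas": [
    [-0.031,0.0466,0,0],
    [-0.031,0.0466,0,0],
    [-0.031,0.0466,0,0],
    [-0.031,0.0466,0,0],
    [-0.031,0.0466,0,0],
    [0,0,-0.04,0],
    [0,0,-0.05,0],
    [0,0,-0.04,0],
    [0,0,-0.014,0],
    [0,0,0,0]
  ]
}}

```text
time_s: 11.75
position: [0.4385, 0.1069, 0.0938]
orientation: [0.015, 1.0, -0.001, -0.001]
wrist_force: [0.9, 0.2, -0.3]
width: 0.0003
gripper_force: 0.0
```

{"api": "servo_tool", "payload": {
  "deltas": [
    [0.01,0,0,0],
    [0.008,0,0,0],
    [0.006,0,0,0],
    [0.004,0,0,0],
    [0,0,0,0]
  ]
}}

```text
time_s: 12.38
position: [0.4677, 0.1071, 0.0947]
orientation: [0.015, 1.0, 0.0, 0.0]
wrist_force: [-1.0, -0.2, -0.4]
width: 0.0002
gripper_force: 0.0
```

{"api": "servo_tool", "payload": {
  "deltas": [
    [0.003,0,0,0],
    [0.003,0,0,0],
    [0.003,0,0,0]
  ]
}}

```text
time_s: 12.75
position: [0.4761, 0.1069, 0.0945]
orientation: [0.015, 1.0, -0.0, -0.0]
wrist_force: [-2.8, -0.3, 1.3]
width: 0.0004
gripper_force: 0.9
```

{"api": "servo_tool", "payload": {
  "deltas": [
    [0.003,0,0,0],
    [0.003,0,0,0],
    [0.003,0,0,0]
  ]
}}

```text
time_s: 13.12
position: [0.4854, 0.1069, 0.0945]
orientation: [0.015, 1.0, -0.0, -0.0]
wrist_force: [-1.9, -1.6, -0.3]
width: 0.0005
gripper_force: 0.8
```

{"api": "servo_tool", "payload": {
  "deltas": [
    [0.003,0,0,0],
    [0.003,0,0,0]
  ]
}}

```text
time_s: 13.38
position: [0.4915, 0.1071, 0.0946]
orientation: [0.015, 1.0, -0.0, -0.0]
wrist_force: [-2.4, -2.0, -0.9]
width: 0.0005
gripper_force: 0.8
```

{"api": "servo_tool", "payload": {
  "deltas": [
    [0.003,0,0,0],
    [0.002,0,0,0]
  ]
}}

```text
time_s: 13.62
position: [0.4966, 0.1071, 0.0946]
orientation: [0.015, 1.0, 0.0, -0.0]
wrist_force: [-1.6, -1.5, -1.3]
width: 0.0005
gripper_force: 0.8
```

Past 20 mm of travel at only 2 N, the bolt is running over the board, so the board has dropped. Carrying on to the stop.

{"api": "servo_tool", "payload": {
  "deltas": [
    [0.002,0,0,0],
    [0.002,0,0,0]
  ]
}}

```text
time_s: 13.88
position: [0.5005, 0.1072, 0.0947]
orientation: [0.015, 1.0, 0.0, 0.0]
wrist_force: [-1.5, -1.6, -0.4]
width: 0.0004
gripper_force: 0.8
```

{"api": "servo_tool", "payload": {
  "deltas": [
    [0.002,0,0,0],
    [0.002,0,0,0]
  ]
}}

```text
time_s: 14.12
position: [0.5029, 0.1071, 0.0945]
orientation: [0.015, 1.0, -0.0, -0.002]
wrist_force: [-10.2, -0.4, 7.8]
width: 0.0004
gripper_force: 4.7
```

{"api": "servo_tool", "payload": {
  "deltas": [
    [0.002,0,0,0],
    [0.001,0,0,0]
  ]
}}

```text
time_s: 14.38
position: [0.5031, 0.1073, 0.0941]
orientation: [0.015, 1.0, -0.0, -0.004]
wrist_force: [-14.9, 0.7, 12.2]
width: 0.0003
gripper_force: 7.7
```

{"api": "servo_tool", "payload": {
  "deltas": [
    [-0.01,0,0,0],
    [-0.03,0,0,0],
    [-0.02,0,0.02,0],
    [0,0,0.05,0],
    [0,0,0.05,0],
    [0,0.05,0.02,0],
    [0,0.05,0,0],
    [0,0.05,0,0],
    [0,0,0,0]
  ]
}}

```text
time_s: 15.5
position: [0.4472, 0.2621, 0.2351]
orientation: [0.012, 1.0, 0.002, 0.001]
wrist_force: [-0.2, -0.1, 0.4]
width: 0.0006
gripper_force: 0.0
```

```bash
python3 - <<'E'
from h import *
a=cv2.cvtColor(r.read_camera('side'),cv2.COLOR_RGB2BGR)
cv2.imwrite('pics/f.png',cv2.resize(a[145:265,195:355],None,fx=5,fy=5,interpolation=cv2.INTER_CUBIC))
E
```

```text
(no output)
```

View pics/f.png

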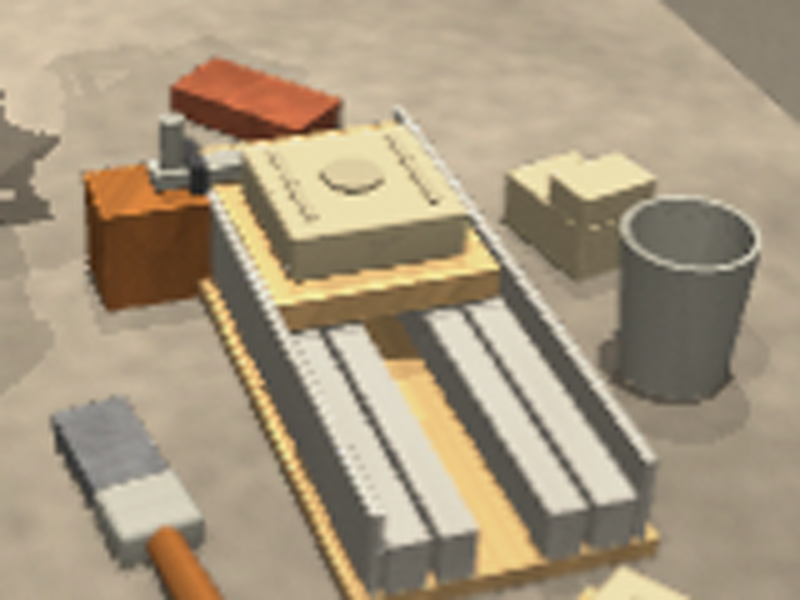

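The bolt's nose now lies over the board's front end at about (225,165), with the knob up against the guide. The board sits level and the bystanders have not moved. The arm is clear, so I'm handing in.

```bash
python3 -c "
from bench import r
print(r.hand_in())"
```

```text
the job is handed in; nothing more can be done
None
```

The job is handed in, with no verdict returned: the board stopped hard at the notches (about 11 N), the bolt then slid over it at about 2 N to its stop, the arm is clear, and nothing else looks moved.

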